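# Trim the laminator's tension meter

### The arm

A 6-joint arm with a two-finger parallel gripper is mounted at the origin on the work surface. World frame = base frame: x ahead of the robot, y to its left, z up, the work surface at z = 0. Lengths are in m, angles in rad, forces in N, time in s.
With the tool pointing down it reaches from about 0.275 to 0.75 m from the base axis. Payload 10.2 kg.
Tool frame: the origin (TCP) lies at the centre of the arm's flange, where the gripper is bolted on; the fingertips stand env.nose_length ahead of it and the grasp point (between the pads) lies 155 mm ahead of it (env.nose_length is the distance from the TCP to the fingertips, in m); z points along the fingers, y is the line along which they close (so a half turn about z gives the same grasp; the last joint's range is limited). The gripper opens to 85 mm and grips with 20 to 120 N. Pads are 22 mm wide; open, the fingers measure 114 mm over their backs; the gripper's body (76 mm by 85 mm) begins 54 mm behind the grasp point. The pads swing forward as they close: fully open they stand 13 mm farther back than shut.
Start: joints at [-1.509, 0.313, 1.498, -0, 1.331, -0.223], TCP at [0.147, -0.504, 0.405] pointing down, gripper open.
Joint ranges: [-2.94, 2.94], [-0.97, 2.17], [0.19, 2.56], [-1.23, 4.37], [0.02, 3.11], [-2.88, 2.88]. Speed limits (rad/s): [2.39, 2.39, 3.01, 3.14, 3.14, 3.14].

### API

Orientations are given as a unit quaternion [x, y, z, w].
In Python, from bench import env, kinematics, monitor, eyes, job gives the robot as it stands. The module is installed in compiled form; this text tells all that it offers. Calls block until the motion is done:
- env.reach(position, orientation): joint-space move of the TCP to a pose.
- env.movel(position, velocity=0.15, frame=None, guard=None): straight line of the TCP; frame=None keeps the orientation; velocity is the mean speed in m/s. With guard (N) it stops when the force on the tool has changed by that much, and returns True; else False.
- env.set_joints(angles): joint-space move.
- env.release() and env.close_gripper(effort=None): open the fingers fully, or close them until they stop; effort is the grip in N (None keeps the last).
- env.hold(seconds).
- kinematics.ik(position, orientation): joint angles nearest the present ones, or None.
- monitor.sense(): the state.
- eyes.grab_frame(name): name is "side" or "top"; returns a dict with "frame" (420x560x3 uint8, red, green, blue), "mtx" (3x3 intrinsics, pixels), "view" (4x4, takes a point from world to camera coordinates). Camera axes: x right, y down, z forward; pixel columns grow to the right and rows downward; lengths in m; the calibration is good to about 2 mm. A picture is of the moment at which its call begins. There is no depth.
A pose or a line that the arm cannot do raises env.MotionError and nothing moves.
- job.hand_in(): hands the job in; it is judged then, once.
The state is a dict: "clock": time; "joints": joint angles; "qvel": joint speeds; "joint_efforts": joint torques, N m; "position": TCP position; "ee_rot": TCP orientation; "contact_force": force on the tool from outside, world axes, zero at the start; "ft_torque": the same for the moment, N m; "finger_gap": opening from 0.0 (shut) to 1.0 (fully open); "gripper_force": force on a finger pad.
Only numpy, scipy, OpenCV 4.12 (cv2) and the standard library are available. Lean on these libraries where they do the work, as an engineer would, in place of code of your own. Each camera call takes 0.05 s, during which the arm holds its last target. There are 200 camera calls.

### The job

On the laminator's control box the meter's needle stands off the bold centre mark. Take the square-handled plastic tuning tool from the wooden stand, seat its blade with only light pressure in the slot of the recessed trimmer on the left (as seen from the robot; leave the right one alone) and turn it clockwise until the needle stands on the bold centre mark. Then put the tool back upright, fully down, in its hole in the stand and let go, leaving everything else in its place.

Things in the scene. Friction and masses are not known exactly. Their poses are not given: they have to be found in the camera images.
- controller: Grey control box fixed to the bench, 180 (x) x 240 (y) x 70 mm high, top plate of aluminium 10 mm thick. Origin: centre of its underside; x away from the robot, y left, z up. A meter lies face up on the far half. In the near half are two wells with slotted trimmers: at x -45 mm, y +60 mm (left, the one to turn) and y -60 mm (right, leave alone).
- well (a point): Centre of the left trimmer's well, level with the plate's top face (70 mm over the bench), axes as the control box. Bore 15 mm, mouth coned to 21 mm over the top 3 mm. The flat face of the brass screw lies 10 mm below this point. The screw is sprung: see trim_screw.
- screw (a point): Centre of the left screw's flat face, 10 mm below the well's mouth (fixed to the box, axes as the box). The slot crosses the middle: 4.8 mm wide, 6 mm deep, as long as the bore. Each screw's slot starts in another direction, which is not measured: anywhere within 1.1 rad of the needle's direction. It turns freely up to 0.6 rad before the needle follows. Turning takes 0.04 N m, free play 0.012; it stays where left.
- meter (a point): The needle's pivot, on the box at x +12 mm, y 0, z 76 mm, axes as the box. The meter has a white face in a black frame 119 mm wide and 10 mm high, fine ticks every 0.25 rad and a bold black bar as centre mark, due +x of this pivot.
- needle (a joint): Angle of the meter's dark needle (48 mm long), rad: 0 on the bold centre mark (along the box's +x), negative when it points left (+y) of the mark, as at the start (-0.85 to -0.45). It follows the left trimmer one to one, clockwise from above (growing value) for clockwise, once the free play is taken up.
- trim_screw (a joint): How far the left screw is pressed down on its spring, m: 0 at rest, up to 0.0045, then rigid. It yields from 2 N on, 2 N more per mm. Under light pressure (up to 2.5 mm, 7 N) it is safe; pressed deeper than that the trimmer is spoilt, also when the blade sits on the slot's floor. All forces of the tool on the box together must stay under 20 N.
- tuner: Grey plastic tuning tool, 111 mm long, 40 g, upright in the stand. Origin: centre of the blade's lower edge; z up along the tool, x along the blade's width. Blade 12 (x) x 3 (y) x 7 mm long; round shank 12 mm diameter, z 7 to 57 mm; square handle 20 x 20 mm, z 57 to 111 mm, its flats square to x and y. Its neighbours have round handles.
- stand: Wooden stand fixed to the bench, 55 (x) x 190 (y) x 62 mm high, with three 15 mm through holes (mouth coned to 19 mm over the top 2 mm) at y -60, 0 and +60 mm. Origin: centre of its underside. The tuning tool is in one hole, its handle resting on the top face (tool origin 5 mm above the stand's); the other holes hold the reamer and the scriber.
- well2 (a point): The same point of the right-hand trimmer's well, of the same make, which must not be turned.
- tip (a point): Centre of the lower edge of the tuning tool's blade (the same point as the tool's origin, same axes).
- reamer: Bystander: tool with a swollen round grey handle, up to 28 mm diameter, top 54 mm above the stand, in another hole of the stand. Origin at its lower end.
- scriber: Bystander: tool with a slim round black handle, 18 to 22 mm diameter, top 43 mm above the stand, in another hole of the stand. Origin at its lower end.
- tape: Bystander: roll of card tape lying flat, 84 mm diameter, 24 mm high. Origin: centre of its underside.
- core: Bystander: upright piece of cardboard core, 56 mm diameter, 75 mm high. Origin: centre of its underside.
- squeegee: Bystander: black squeegee lying flat, 45 x 110 x 14 mm. Origin: centre of its underside.
- jar: Bystander: closed jar, 64 mm diameter, 75 mm high. Origin: centre of its underside.
- weight: Bystander: steel paper weight, 60 x 90 x 30 mm. Origin: centre of its underside.
Mind the look-alikes: they are no part of the job. Of the things like the stand, leave any that is purple or white; of the rest the larger one is meant.

How it is judged:
On the way, in this order (a step that is already met when the one before it is completed fails the run):
1. the tuning tool's blade is seated in the left trimmer's slot (4.5 mm or more below the screw's resting face, in the well) (horizontal distance between tip and well below 0.005 m and z of tip in the frame of well below -0.0145 m), for 0.1 s.
2. with the tool still in the well, the needle stands within 0.1 rad of the centre mark (all of step 1 and value of joint needle between -0.1 and 0.1 rad), for 0.2 s.
At the end, for the whole second after the job is handed in: The needle stands within 0.1 rad of the centre mark; the tuning tool stands upright (within 0.1 rad) in a hole of the stand, down to within 4 mm of resting on its handle, at rest and released (value of joint needle between -0.1 and 0.1 rad and z of tuner in the frame of stand between 0.002 and 0.009 m and x of tuner in the frame of stand between -0.006 and 0.006 m and y of tuner in the frame of stand between -0.07 and 0.07 m and angle between tuner's own z axis and vertical below 0.1 rad and linear speed of tuner below 0.02 m/s and contact force between the fingers and tuner below 0.1 N); the robot touches nothing.
It fails at once if the left trimmer is pressed down by more than 2.5 mm (7 N) (value of joint trim_screw above 0.0025 m).
It fails at once if the tuning tool presses on the control box or its trimmers with more than 20 N (contact force between tuner and controller above 20 N).
It fails at once if the robot itself pushes on the control box with more than 10 N (contact force between the arm and controller above 10 N).
It fails at once if the right-hand trimmer is turned by the tool (tool in the right-hand well) (horizontal distance between tip and well2 below 0.006 m and z of tip in the frame of well2 below -0.004 m).
It fails at once if a bystander (reamer, scriber, tape, core, squeegee, jar, weight) is shifted by more than 20 mm (distance of any of reamer, scriber, tape, core, squeegee, jar, weight from where it was at the start of the episode above 0.02 m).
It also fails if it takes over 72 s, if anything falls off the work surface, if the arm or the gripper's body presses on something with over 40 N, if the wrist force passes 120 N, or if a joint passes its speed limit or range.

## Working session

There is one attempt and no reset: what is moved stays moved. The work goes in short steps, each a Python script; the robot and the scene stay as the last script left them, time stands still between calls to the robot, and variables do not carry over. Pictures are saved under pics/ and viewed, at most 10 in all, crops included, and the job is handed in when it is done.

```bash
mkdir -p pics
cat > h.py <<'E'
import numpy as np, cv2
from bench import env, kinematics, monitor, eyes, job
def shot(cam,fn=None):
    d=eyes.grab_frame(cam)
    if fn: cv2.imwrite('pics/'+fn,d['frame'][:,:,::-1])
    return d
def ray(d,uv,z):
    R=d['view'][:3,:3];t=d['view'][:3,3];c=-R.T@t
    v=R.T@np.linalg.inv(d['mtx'])@np.array([uv[0],uv[1],1.])
    return c+v*(z-c[2])/v[2]
def proj(d,P):
    p=d['view'][:3,:3]@np.array(P)+d['view'][:3,3];p=d['mtx']@p;return p[:2]/p[2]
E
python3 - <<'E'
from h import *
a=shot('top','top0.png');b=shot('side','side0.png')
for d in(a,b):print(d['mtx'],d['view'],sep='\n')
s=monitor.sense();print(s['position'],s['ee_rot'],s['clock'],env.nose_length,s['finger_gap'])
E
```

```text
[[426.12130383   0.         285.34945377]
 [  0.         426.12130383 217.1813472 ]
 [  0.           0.           1.        ]]
[[ 0.01892843 -0.99979961  0.00651516 -0.04015486]
 [-0.99151483 -0.01960899 -0.12850618  0.57744334]
 [ 0.12860818 -0.00402746 -0.99168731  1.04200515]
 [ 0.          0.          0.          1.        ]]
[[440.57677423   0.         286.07861274]
 [  0.         440.57677423 205.50370193]
 [  0.           0.           1.        ]]
[[-0.90279276 -0.43007371  0.00135324  0.50379819]
 [-0.28120575  0.58790878 -0.75847649  0.24071174]
 [ 0.32540521 -0.68512763 -0.65169899  0.99383866]
 [ 0.          0.          0.          1.        ]]
[ 0.14749484 -0.50382995  0.40417793] [ 9.89879057e-01  1.41912323e-01  5.23889543e-05 -5.84852657e-04] 0.1 0.1734 0.9991446644635001
```

View pics/top0.png

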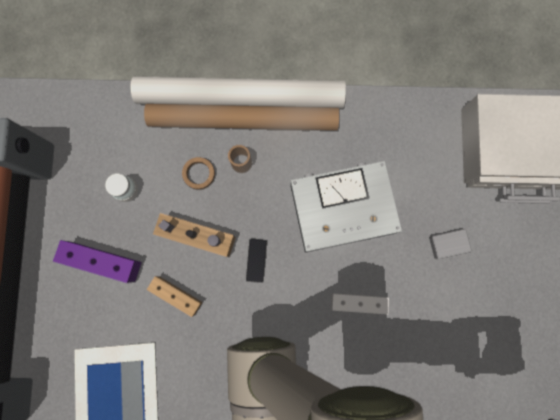

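View pics/side0.png

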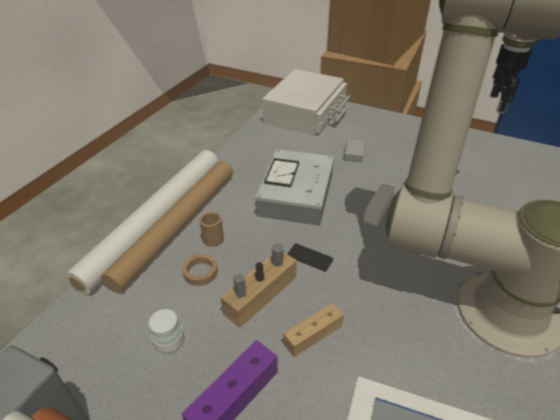

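The top view shows the meant stand near (195,235) with three tools and the control box near (346,207), with the left trimmer near (326,229). The next step is to zoom in.

Run:
```python
from h import *
a=cv2.imread('pics/top0.png');b=cv2.imread('pics/side0.png')
r=lambda i,x,y,w,h,s:cv2.resize(i[y:y+h,x:x+w],None,fx=s,fy=s,interpolation=cv2.INTER_CUBIC)
im=np.vstack([np.hstack([r(a,145,205,100,60,4),r(b,215,235,100,60,4)]) ,np.hstack([r(a,285,155,120,105,10/3),r(b,250,145,120,105,10/3)])])
cv2.imwrite('pics/z0.png',im);print(im.shape)
```

```text
(590, 800, 3)
```

View pics/z0.png

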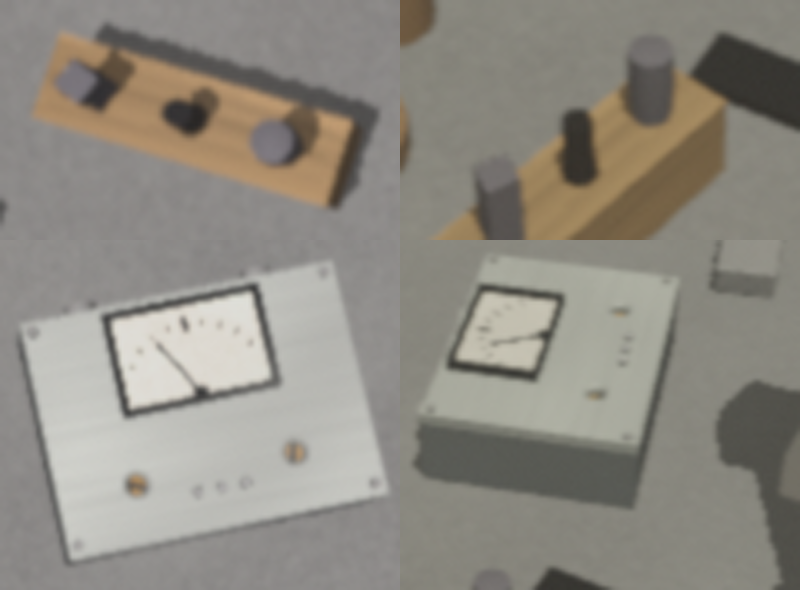

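Run:
```python
from h import *
a=shot('top');b=shot('side')
for d in(a,b):print('cam',-d['view'][:3,:3].T@d['view'][:3,3])
im=a['frame'];hsv=cv2.cvtColor(im,cv2.COLOR_RGB2HSV)
g=cv2.cvtColor(im,cv2.COLOR_RGB2GRAY)
# plate corners -> from crop (scale 10/3, origin 285,155; crop y offset 240)
c=lambda x,y:(285+(x-0)/ (10/3),155+(y-240)/(10/3))
# plate mask
m=((g>140)&(hsv[...,1]<60)).astype(np.uint8);m[:, :285]=0;m[:,410:]=0;m[:155]=0;m[260:]=0
m=cv2.morphologyEx(m,cv2.MORPH_CLOSE,np.ones((9,9)))
k=max(cv2.findContours(m,0,1)[0],key=cv2.contourArea)
P=np.array([ray(a,p[0],.07)[:2] for p in k],np.float32)
print('box',cv2.minAreaRect(P))
# stand top: wood colour
print('wood px',im[235,180],im[243,225],im[210,165])
m=((hsv[...,0]>8)&(hsv[...,0]<22)&(hsv[...,1]>85)&(hsv[...,2]>105)).astype(np.uint8)
mm=np.zeros_like(m);mm[205:262,148:242]=m[205:262,148:242]
mm=cv2.morphologyEx(mm,cv2.MORPH_CLOSE,np.ones((5,5)))
k=max(cv2.findContours(mm,0,1)[0],key=cv2.contourArea)
P=np.array([ray(a,p[0],.062)[:2] for p in k],np.float32)
print('stand',cv2.minAreaRect(P),cv2.contourArea(k))
# crop corners by eye of stand top
for q in[(60,33),(355,122),(330,207),(33,117)]:print(ray(a,(145+q[0]/4,205+q[1]/4),.062))
# handle tops
for n,q,z in[('tuner',(78,82),.116),('reamer',(274,142),.116),('scr',(178,113),.105)]:print(n,ray(a,(145+q[0]/4,205+q[1]/4),z))
print('tuner side',ray(b,(215+497/4-100,235+172/4),.116),ray(b,(215+(496-400)/4,235+172/4),.116))
for n,q,z in[('well',(137,485),.07),('well2',(294,452),.07),('pivot',(203,392),.076),('ntip',(157,343),.076),('mark',(184,324),.076)]:print(n,ray(a,c(*q),z))
for n,q in[('well',(596-400,394)),('well2',(621-400,311))]:print(n,ray(b,(250+q[0]*.3,145+(q[1]-240)*.3),.07))
i=im[:,:,::-1]
r=lambda x,y,w,h,s:cv2.resize(i[y:y+h,x:x+w],None,fx=s,fy=s,interpolation=cv2.INTER_LANCZOS4)
f=b['frame'][:,:,::-1];r2=lambda x,y,w,h,s:cv2.resize(f[y:y+h,x:x+w],None,fx=s,fy=s,interpolation=cv2.INTER_LANCZOS4)
cv2.imwrite('pics/z1.png',np.vstack([np.hstack([r(316,218,20,15,20),r2(299,184,20,15,20)]),np.hstack([r(155,215,20,15,20),r2(230,270,20,15,20)])]))
```

```text
cam [ 0.43929332 -0.0246271   1.10780993]
cam [0.19911461 0.75606013 0.82957609]
box ((0.6043936014175415, -0.18198025226593018), (0.2596716582775116, 0.3090957999229431), 1.096200704574585)
wood px [173 140 104] [165 135  99] [142 140 138]
stand ((0.5281451940536499, 0.19713975489139557), (0.1893979012966156, 0.05248014256358147), 74.2054214477539) 1542.5
[0.57859268 0.28124696 0.062     ]
[0.52699417 0.09713559 0.062     ]
[0.4746588  0.11059636 0.062     ]
[0.52622054 0.29484613 0.062     ]
tuner [0.54273561 0.25332272 0.116     ]
reamer [0.50988127 0.13754187 0.116     ]
scr [0.52667393 0.19655679 0.105     ]
tuner side [0.54374331 0.25745595 0.116     ] [0.54421365 0.25768066 0.116     ]
well [ 0.54791013 -0.12915186  0.07      ]
well2 [ 0.57463723 -0.24482194  0.07      ]
pivot [ 0.61710904 -0.17674911  0.076     ]
ntip [ 0.65318586 -0.14265539  0.076     ]
mark [ 0.66793561 -0.16261696  0.076     ]
well [ 0.54797922 -0.12392024  0.07      ]
well2 [ 0.57427729 -0.24126249  0.07      ]
```

View pics/z1.png

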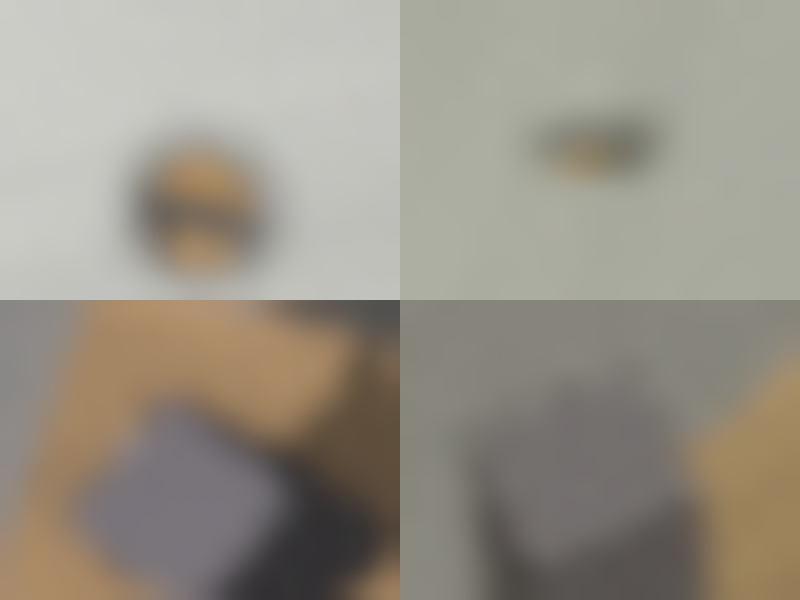

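The screw's slot shows as a dark band across the left well, at about 75° world yaw. The handle's flats are at about 51° and −39°. Next I grasp, closing along −39°.

```bash
cat >> h.py <<'E'
from scipy.spatial.transform import Rotation as Ro
def q(psi): return (Ro.from_euler('z',psi,degrees=True)*Ro.from_euler('x',180,degrees=True)).as_quat()
def st():
    s=monitor.sense();print('t%.1f'%s['clock'],np.round(s['position'],4),'F',np.round(s['contact_force'],2),'T',np.round(s['ft_torque'],3),'gap%.3f gf%.1f'%(s['finger_gap'],s['gripper_force']),'j6 %.2f'%s['joints'][5]);return s
E
python3 - <<'E'
from h import *
x,y=.5435,.2550
env.reach([x,y,.36],q(51));st()
env.movel([x,y,.245],.12);st()
env.close_gripper(40);st()
shot('top','g_top.png')
print(env.movel([x,y,.378],.12));st()
w=[.548,-.1265]
env.reach([w[0],w[1],.378],q(75));st()
env.movel([w[0],w[1],.335],.12);env.hold(.3);st()
a=shot('top','w_top.png');b=shot('side','w_side.png')
r=lambda d,u,v,w,h,s:cv2.resize(d['frame'][v-h//2:v+h//2,u-w//2:u+w//2,::-1],None,fx=s,fy=s,interpolation=cv2.INTER_CUBIC)
p=[int(v) for v in proj(b,[w[0],w[1],.085])];print(p)
cv2.imwrite('pics/w.png',np.hstack([r(a,346,207,100,150,4),r(b,p[0],p[1],60,90,20/3)]))
E
```

```text
t3.2 [0.5438 0.2544 0.36  ] F [ 0.22  0.08 -0.31] T [ 0.049  0.021 -0.02 ] gap0.998 gf0.0 j6 0.92
t4.3 [0.5437 0.2551 0.2458] F [ 0.11 -0.53 -0.1 ] T [ 0.02   0.008 -0.06 ] gap0.999 gf0.0 j6 0.92
t4.9 [0.5435 0.255  0.2452] F [-0.34  0.19  1.63] T [-0.032  0.064 -0.004] gap0.226 gf41.5 j6 0.92
False
t6.2 [0.5435 0.255  0.3772] F [-0.52 -0.58 -0.15] T [ 0.01  -0.026  0.005] gap0.227 gf41.4 j6 0.92
t7.7 [ 0.5482 -0.1258  0.3779] F [ 0.99 -0.08 -0.22] T [ 0.027 -0.023  0.007] gap0.230 gf41.3 j6 -0.17
t8.5 [ 0.5481 -0.1265  0.3355] F [ 0.47  0.09 -0.08] T [ 0.026 -0.012 -0.033] gap0.230 gf41.3 j6 -0.17
[309, 186]
```

View pics/w.png

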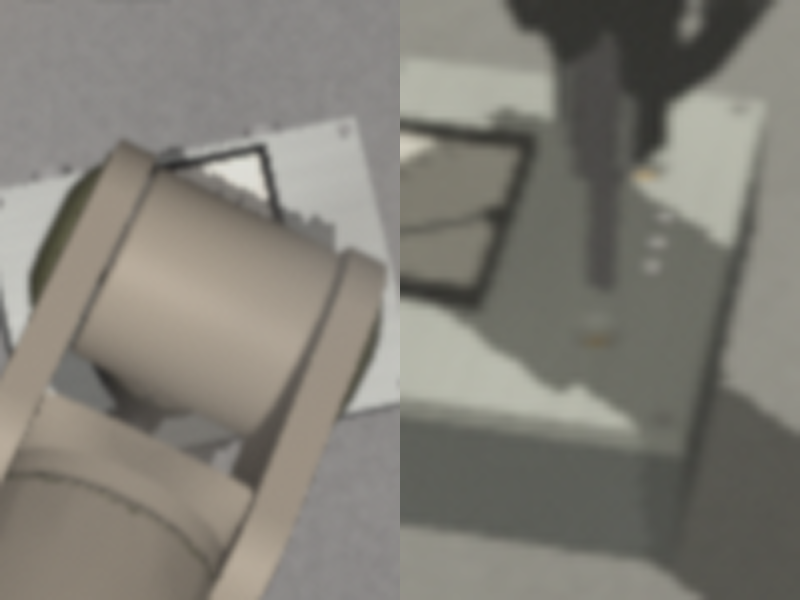

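The side view shows the shank tip at crop (600,285), directly above the well at crop (598,335), and the needle is visible. The top view is blocked by the arm. To learn the blade's direction, I look at it end-on and broadside.

Run:
```python
from h import *
w=[.548,-.1265]
o=[]
for psi in(112,22):
    env.reach([w[0],w[1],.335],q(psi));env.hold(.3);st()
    b=shot('side','b%d.png'%psi)
    o.append(cv2.resize(b['frame'][165:205,289:329,::-1],None,fx=10,fy=10,interpolation=cv2.INTER_CUBIC))
im=np.hstack(o);cv2.imwrite('pics/bl.png',cv2.convertScaleAbs(im,alpha=1.5))
```

```text
t9.5 [ 0.548  -0.1265  0.335 ] F [ 0.12 -0.2   0.09] T [-0.034 -0.069 -0.007] gap0.231 gf41.3 j6 -0.82
t11.3 [ 0.548  -0.1265  0.335 ] F [ 0.31 -0.3   0.11] T [-0.003 -0.03  -0.013] gap0.227 gf41.4 j6 0.75
```

View pics/bl.png

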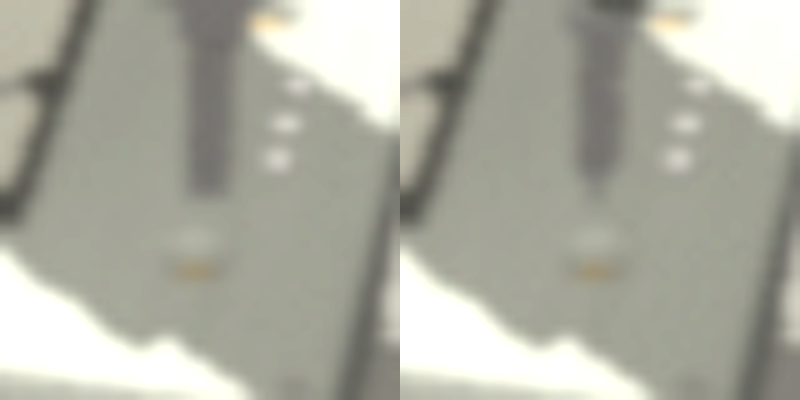

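Blade end-on at tool-yaw 22°, broadside at 112°, so the blade lies along the closing axis. The tip is at crop column ≈209/199 and the well at ≈196. Next I measure the tip offset and well centre to subpixel.

Run:
```python
from h import *
a=shot('top');b=shot('side')
rgb=lambda f:cv2.imread('pics/'+f)[:,:,::-1].astype(float)
# shank centre columns per row
for f in('w_side.png','b112.png','b22.png'):
    I=rgb(f).mean(2);out=[]
    for v in range(172,184):
        row=I[v,300:318];bg=np.median(np.r_[row[:4],row[-4:]]);wt=np.clip(bg-row-8,0,None)
        # central blob only
        k=np.argmin(row[5:14])+5;wt[:max(0,k-5)]=0;wt[k+6:]=0
        out.append((wt*np.arange(300,318)).sum()/max(wt.sum(),1e-9))
    print(f,np.round(out,2))
# predicted columns of TCP axis and of rows
for z in(.095,.102,.11,.12):print(z,np.round(proj(b,[.548,-.1265,z]),2))
# edge profile of the blade bottom in b112
print(np.round(rgb('b112.png').mean(2)[178:200,308:312].mean(1)))
# well darkness/brass centroid, both cams, initial pictures
for f,d,c in(('top0.png',a,(326,228)),('side0.png',b,(309,191))):
    I=rgb(f);u,v=c;P=I[v-9:v+10,u-9:u+10];bg=np.median(P.reshape(-1,3),axis=0)
    D=np.abs(P-bg).sum(2);M=np.clip(D-40,0,60)
    yy,xx=np.mgrid[v-9:v+10,u-9:u+10];uv=((M*xx).sum()/M.sum(),(M*yy).sum()/M.sum())
    print(f,uv,ray(d,uv,.07)[:2],'px',(M>0).sum())
    ys,xs=np.where(D>45);print(xs.min()+u-9,xs.max()+u-9,ys.min()+v-9,ys.max()+v-9)
```

```text
w_side.png [309.01 309.1  309.03 308.9  308.87 308.81 308.83 308.86 308.78 308.78
 308.8  308.91]
b112.png [309.58 309.6  309.57 309.61 309.61 309.65 309.48 309.44 309.53 309.4
 309.38 309.32]
b22.png [308.53 308.27 308.48 308.56 308.67 308.61 308.49 308.44 308.36 308.18
 308.17 308.29]
0.095 [309.49 183.49]
0.102 [309.58 181.44]
0.11 [309.69 179.08]
0.12 [309.83 176.11]
[ 79.  80.  79.  79.  80.  83.  91. 102. 106. 108. 111. 111. 105.  99.
  97. 103. 105. 105. 105. 105. 106. 107.]
top0.png (np.float64(325.5692711753119), np.float64(228.18056467498357)) [ 0.54867089 -0.12784618] px 62
322 330 224 232
side0.png (np.float64(309.3912601626016), np.float64(190.09857723577235)) [ 0.5484205 -0.1290793] px 25
306 317 182 192
```

```bash
cat >> h.py <<'E'
L=.240; E=np.array([.0028,-.00045])
def tcp(tip,psi,e=E):
    c,s=np.cos(np.radians(psi)),np.sin(np.radians(psi))
    return [tip[0]-(e[0]*c+e[1]*s),tip[1]-(e[0]*s-e[1]*c),tip[2]+L]
E
python3 - <<'E'
from h import *
W=[.5487,-.1283];p=165
env.reach(tcp([*W,.09],p),q(p));st()
env.movel(tcp([*W,.074],p),.05);env.hold(.3);st()
print(env.movel(tcp([*W,.0548],p),.012,guard=2.0));s=st();env.hold(.2);st()
E
```

```text
t13.6 [ 0.5515 -0.1286  0.33  ] F [-0.47  0.37 -0.35] T [-0.017 -0.012  0.037] gap0.228 gf41.3 j6 -1.74
t14.3 [ 0.5515 -0.1286  0.3142] F [ 0.    0.51 -0.93] T [-0.024 -0.053 -0.023] gap0.226 gf41.3 j6 -1.74
False
t16.1 [ 0.5515 -0.1286  0.2948] F [ 0.43 -1.03  0.25] T [-0.013 -0.07  -0.012] gap0.230 gf41.3 j6 -1.74
t16.3 [ 0.5515 -0.1286  0.2948] F [-0.48 -0.64 -0.34] T [-0.007 -0.085 -0.032] gap0.228 gf41.3 j6 -1.74
```

Run:
```python
from h import *
W=[.5487,-.1283];p=165
def avg(n=10):
    f=[]
    for _ in range(n): env.hold(.03);s=monitor.sense();f.append(np.r_[s['contact_force'],s['ft_torque']])
    return np.round(np.mean(f,0),2),s['clock']
print(avg())
for z in(.0543,.0538,.0533):
    g=env.movel(tcp([*W,z],p),.01,guard=3);f=avg();print(z,g,f)
    if f[0][2]>1.8:break
env.movel(tcp([*W,.0548],p),.01);print(avg())
```

```text
(array([ 0.17, -0.2 ,  0.18, -0.  , -0.05,  0.01]), 16.6167)
0.0543 False (array([ 0.21, -0.01, -0.42, -0.03, -0.07, -0.01]), 17.2)
0.0538 False (array([-0.15,  0.04,  1.87,  0.  ,  0.04,  0.  ]), 17.7833)
(array([ 0.62, -0.19, -0.19, -0.02, -0.12, -0.01]), 18.3667)
```

The blade is seated: floor touch came near 53.9 mm, so the tip at 54.8 mm is right. Next I turn clockwise 25° and measure the needle.

```bash
cat >> h.py <<'E'
W=[.5487,-.1283]; YAW=np.radians(13.); PIV=np.array([.6177,-.1739])
def needle(d,rng=(.014,.036),lim=1.1):
    I=cv2.cvtColor(d['frame'],cv2.COLOR_RGB2GRAY).astype(float)
    H=[];S=8000  # sample polar grid on the face, intensity vs angle
    th=np.arange(-lim,lim,.01);rr=np.arange(*rng,.001)
    prof=[]
    for t in th:
        a=YAW-t
        uv=np.array([proj(d,[*(PIV+r*np.array([np.cos(a),np.sin(a)])),.077]) for r in rr],np.float32)
        prof.append(cv2.remap(I.astype(np.float32),uv[:,0:1],uv[:,1:2],cv2.INTER_LINEAR).mean())
    prof=np.array(prof);base=cv2.medianBlur(prof.astype(np.float32)[None].repeat(3,0),5)[1]
    k=np.argmin(prof);w=slice(max(0,k-12),k+13);m=np.clip(np.percentile(prof[w],85)-prof[w],0,None)
    return (m*th[w]).sum()/m.sum(),prof[k],np.median(prof)
def turn(p0,p1,z=.0548,step=5):
    for p in np.linspace(p0,p1,int(np.ceil(abs(p1-p0)/step))+1)[1:]: env.reach(tcp([*W,z],p),q(p))
E
python3 - <<'E'
from h import *
a=shot('top');b=shot('side')
t0=dict(a,frame=cv2.imread('pics/top0.png')[:,:,::-1].copy());s0=dict(b,frame=cv2.imread('pics/side0.png')[:,:,::-1].copy())
print('start top',needle(t0),'side',needle(s0),'now',needle(b))
print('mark',needle(t0,(.048,.054),.12),needle(s0,(.048,.054),.12))
turn(165,140);env.hold(.2);st()
b=shot('side','t1.png');print(needle(b))
s=[cv2.resize(i[150:195,258:318,::-1],None,fx=6.6,fy=6.6,interpolation=cv2.INTER_CUBIC) for i in(s0['frame'],b['frame'])]
cv2.imwrite('pics/n1.png',np.hstack(s))
E
```

```text
start top (np.float64(-0.48943842711623825), np.float32(172.53981), np.float32(216.19302)) side (np.float64(-0.5141063776904803), np.float32(155.2539), np.float32(188.81339)) now (np.float64(-0.48876967897251977), np.float32(104.3916), np.float32(121.90334))
mark (np.float64(-0.005481623988731776), np.float32(141.77068), np.float32(183.11018)) (np.float64(-0.05917205660641878), np.float32(161.75488), np.float32(170.15576))
t19.9 [ 0.5512 -0.1298  0.2948] F [ 3.31 -1.74 -1.37] T [-0.424 -0.8    0.064] gap0.226 gf41.2 j6 -1.31
(np.float64(-0.3887804411005676), np.float32(103.29705), np.float32(122.114944))
```

View pics/n1.png

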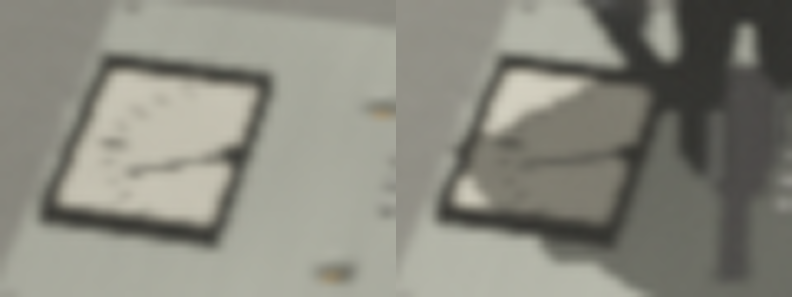

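The bold bar is at crop (115,143) and the needle pivots at (237,155). The needle has begun to follow, at about −0.39, and there is a small side force to relieve. Next I turn 18° further.

```bash
sed -i 's/^W=\[.*; YAW/W=[.5493,-.1286]; YAW/' h.py
python3 - <<'E'
from h import *
turn(140,122);env.hold(.3);st();b=shot('side');n=needle(b);print(n)
n=n[0]
if -.3<n<-.06:
    d=np.degrees(-n)-1.; turn(122,122-d);print('psi',122-d)
env.hold(.3);st();b=shot('side','t2.png');print(needle(b))
cv2.imwrite('pics/n2.png',cv2.resize(b['frame'][150:195,258:318,::-1],None,fx=12,fy=12,interpolation=cv2.INTER_CUBIC))
E
```

```text
t21.3 [ 0.5511 -0.1307  0.2947] F [-0.83  0.36  0.06] T [0.232 0.099 0.032] gap0.228 gf41.5 j6 -1.00
(np.float64(-0.07431203529794492), np.float32(104.451836), np.float32(122.07457))
psi 118.74223401040055
t21.9 [ 0.551  -0.1308  0.2947] F [-0.96  2.15  0.65] T [0.403 0.259 0.118] gap0.230 gf41.5 j6 -0.94
(np.float64(-0.04374511994750353), np.float32(102.888626), np.float32(121.93443))
```

View pics/n2.png

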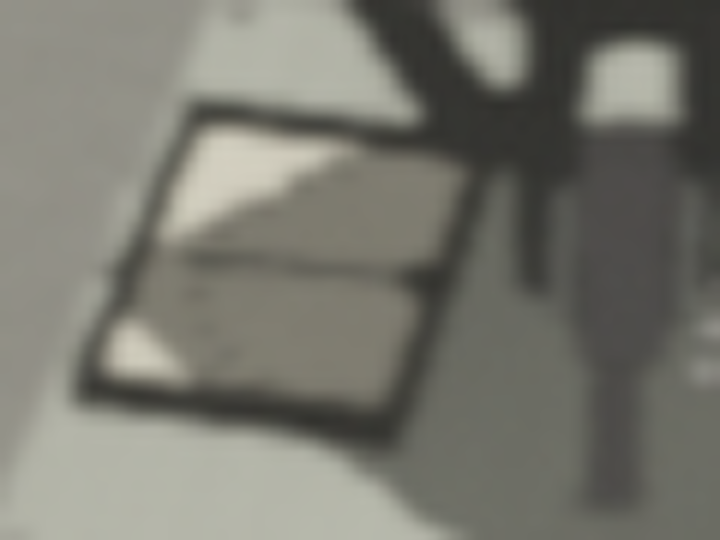

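The needle now lies on the bold bar (bar at crop ≈(205,258), pivot at (431,280)). Next I relieve the torque, lift out and return the tool to its hole.

Run:
```python
from h import *
p=118.74
turn(p,p-0+2.5);p+=2.5;env.hold(.2)
print(needle(shot('side')))
print(env.movel(tcp([*W,.085],p),.04,guard=15));st()
env.movel(tcp([*W,.14],p),.1)
x,y=.5435,.2550
env.reach([x,y,.38],q(51));env.hold(.2);st()
a=shot('top','r_top.png');b=shot('side');print('needle',needle(a),needle(b))
env.movel([x,y,.318],.08);env.hold(.4);st()
print(env.movel([x,y,.2455],.03,guard=5));env.hold(.2);st()
```

```text
(np.float64(-0.046193702103056025), np.float32(103.134895), np.float32(121.94574))
False
t23.3 [ 0.5511 -0.1308  0.3248] F [-0.25 -0.32 -0.37] T [ 0.009 -0.035  0.041] gap0.227 gf41.3 j6 -0.98
t25.9 [0.5437 0.2545 0.38  ] F [ 0.02 -0.63 -0.61] T [0.013 0.005 0.032] gap0.229 gf41.4 j6 0.92
needle (np.float64(-0.024298744564907805), np.float32(170.95099), np.float32(219.3443)) (np.float64(0.24124097484985235), np.float32(115.11257), np.float32(119.90627))
t27.3 [0.5435 0.255  0.3181] F [ 0.35  0.83 -0.82] T [-0.005  0.008 -0.032] gap0.228 gf41.4 j6 0.92
False
t30.1 [0.5435 0.255  0.2455] F [ 0.15  0.77 -0.16] T [-0.021 -0.003 -0.009] gap0.227 gf41.4 j6 0.92
```

Run:
```python
from h import *
x,y=.5435,.2550
env.release();env.hold(.3);st()
env.movel([x,y,.36],.1);env.reach([.35,.0,.40],q(16));env.hold(.3);st()
a=shot('top','f_top.png');b=shot('side','f_side.png');print('needle',needle(a),needle(b))
r=lambda d,u,v,w,h,s:cv2.resize(d['frame'][v:v+h,u:u+w,::-1],None,fx=s,fy=s,interpolation=cv2.INTER_CUBIC)
cv2.imwrite('pics/f.png',np.vstack([np.hstack([r(a,145,205,100,60,4),r(b,215,235,100,60,4)]),np.hstack([r(a,300,155,100,60,4),r(b,240,145,100,60,4)])]))
```

```text
t31.0 [0.5435 0.255  0.2455] F [-1.06  0.9  -0.03] T [-0.013 -0.026 -0.057] gap0.997 gf0.0 j6 0.92
t33.9 [3.503e-01 2.000e-04 3.999e-01] F [-0.65 -1.3   0.12] T [-0.027 -0.07  -0.001] gap0.999 gf0.0 j6 0.95
needle (np.float64(-0.02409930981263172), np.float32(162.31064), np.float32(211.46812)) (np.float64(-0.07261232053950142), np.float32(157.02881), np.float32(194.66728))
```

View pics/f.png

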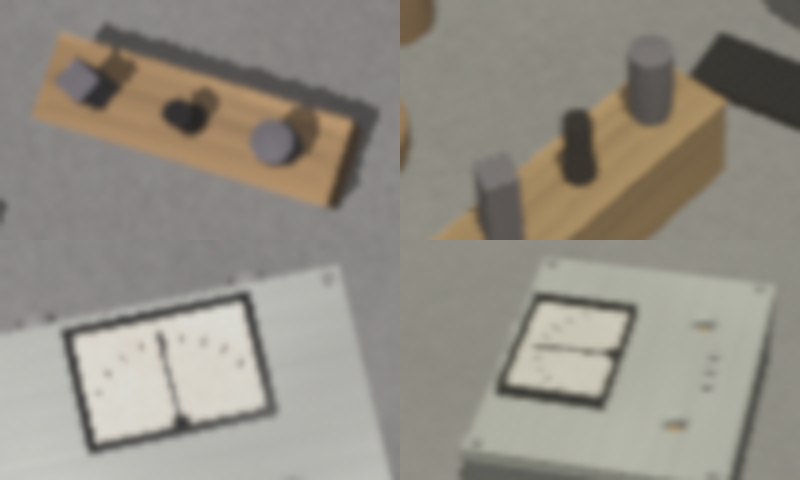

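The tool is back in its hole exactly as at the start (top crop (78,82)). The needle lies on the bold mark (top crop (161,340)), with the neighbours unmoved.

```bash
python3 -c "
from h import *
print(job.hand_in())"
```

```text
the job is handed in; nothing more can be done
None
```

The job is handed in: the left trimmer is turned so the needle reads about −0.02 rad from the centre mark, and the tuning tool is back upright in its hole and released, though no verdict came back from the judge.

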